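# Lay the tall instrument case down against the stop

## Robot

A 6-joint arm with a two-finger parallel gripper is mounted at the origin on the work surface. World frame = base frame: x ahead of the robot, y to its left, z up, the work surface at z = 0. Lengths are in mm, angles in degrees, forces in N, time in s.
With the tool pointing down it reaches from about 250 to 800 mm from the base axis. Payload 8.5 kg.
Tool frame: the origin (TCP) lies midway between the tips of the shut fingers; the grasp point (between the pads) lies 19 mm behind it; z points along the fingers, y is the line along which they close (so a half turn about z gives the same grasp; the last joint's range is limited). The gripper opens to 85 mm and grips with 20 to 120 N. Pads are 22 mm wide; open, the fingers measure 114 mm over their backs; the gripper's body (76 mm by 85 mm) begins 54 mm behind the grasp point. The pads swing forward as they close: fully open they stand 13 mm farther back than shut.
Start: joints at [-68.984, 13.648, -0.773, 75.585, 0, 90], TCP at [188.263, -490.036, 231.276] pointing down, gripper open.
Joint ranges: [-152.45, 152.45], [-59.26, 108.67], [-65.41, 83.53], [-104.44, 129.93], [-82.83, 76.93], [-180, 180]. Speed limits (degrees/s): [127.2, 127.2, 159.86, 180, 180, 180].

## Interface

Orientations are given as [roll, pitch, yaw] about the fixed x, y, z axes, in that order (R = Rz(yaw) Ry(pitch) Rx(roll)).
In Python, from station import arm gives the robot as it stands.
- The arm moves only by the shell command python3 -m crank 'ROWS'. ROWS is a JSON object of lists of equal length, an entry for each row: "offset": the shift along the tool's x, y, z in mm, a list of three; "angular": the turn, a rotation vector about the tool's x, y, z in degrees, a list of three; "gripper": the gripper's target within -1 to 1 (fully open at 1, half-way at 0, shut at -1). A call has exactly 8 rows; each row is the pose to reach, as a shift and turn from the pose commanded when the call began, along the tool's axes at that moment; what a row does not reach only later rows make up. A row lasts 1/12 s, in which the tool goes at most 41.7 mm and 7.16 degrees, less where a joint would pass 70% of its speed; a pose out of reach is approached as far as the arm can. A call with a gripper value outside its range is refused whole. The fingers move at their own pace and stop on an object; the grip force is fixed at half the most. Time passes only in rows, so rows that repeat a pose let the fingers close, or fill a call up. It gives the time, the measured TCP pose, the force, the opening and the grip force at its end, in the units of the state.
- arm.get_state(): the state, without advancing time (a new reading comes with each control period).
- arm.capture(name): name is "scene" or "side" or "wrist"; returns a dict with "image" (384x512x3 uint8, red, green, blue), "range_z" (384x512 float32, mm along the optical axis (not along the pixel's ray), 0 where there is no reading), "mtx" (3x3 intrinsics, pixels), "D" ([k1, k2, p1, p2, k3] as OpenCV has them; the pictures are not rectified), "R" (3x3) and "t" (3): a world point X has camera coordinates R X + t. Camera axes: x right, y down, z forward; pixel columns grow to the right and rows downward; lengths in mm; the calibration is good to about 2 mm. A picture is of the moment at which its call begins.
- arm.job_done(): hands the job in; it is judged then, once.
The state is a dict: "time": time; "joint_positions": joint angles; "qvel": joint speeds; "joint_torque": joint torques, N m; "position": TCP position; "eef_rot": TCP orientation; "force": force on the tool from outside, world axes, zero at the start; "wrist_torque": the same for the moment, N m; "finger_gap": opening from 0.0 (shut) to 1.0 (fully open); "gripper_force": force on a finger pad.
Only numpy, scipy, OpenCV 4.12 (cv2) and the standard library are available. Lean on these libraries where they do the work, as an engineer would, in place of code of your own. Each camera call takes 0.05 s, during which the arm holds its last target. There are 200 camera calls.

## Task

The finned aluminium instrument case is standing on its rear panel on the assembly board. Tip it over onto its rubber feet, letting it down gently all the way so that it never drops, then push it along until its rear panel sits flush and square against the stop bar, ready for the circuit board to be slid in. Do not pick the case up, and leave everything else on the bench where it is.

Things in the scene. Friction and masses are not known exactly. Their poses are not given: they have to be found in the camera images.
- case: Bare aluminium instrument case, a rectangular tube 68 x 110 x 140 mm (own x, y, z), about 0.4 kg, at first upright on its 3 mm rear panel, open end up. Origin: outer face of the rear panel; z runs to the open end. Plain broad side at x = -32 mm, away from the stop bar, has four rubber feet 3 mm high, 18 mm from each end. The other has cooling fins, tips at x = +36 mm, facing the bar.
- case_mouth (a point): Centre of the case's open end, in the plane of the rim (case x = -2, y = 0, z = 140 mm); axes as the case. Walls 3 mm; the empty cavity spans case x = -29 to +25, y = -52 to +52 mm, down to the rear panel, so a fingertip can go in. Laid on its feet, the case's x points up, its z away from the stop bar, the cavity is 6 to 60 mm and the fin tips 71 mm above the board.
- case_toe (a point): Middle of the bottom edge on the feet side, over which the case tips (case x = -32 mm, y = 0, z = 0); axes as the case. The case is stable until tilted about 28 degrees over this edge; beyond that it falls by itself. Laid down, this edge is 3 mm above the board.
- jig: Fixed assembly board: plywood, 300 (x) x 280 (y) x 12 mm, its top 12 mm above the bench, with an aluminium stop bar 20 mm thick, 220 mm long and 35 mm high above the board along its far (+x) edge. Origin: centre of the underside; own x points from the near edge to the stop bar, z up.
- stop_face (a point): Middle of the stop bar's face that looks towards the robot, at the height of the board's top (board x = 125 mm); axes as the board: x points into the bar, the face is the plane x = 0. The case starts roughly parallel to it, its fins about 10 to 35 mm in front of it.
- screw_tin: Small round steel tin with screws, 42 mm across, 18 mm high, standing on the board near its left (+y) edge; leave alone. Origin: centre of underside.
- driver: Screwdriver 150 mm long lying on the board near its right (-y) edge, along board x; leave alone. Origin: middle, on the underside.
- front_panel: Aluminium front panel, 66 x 110 x 4 mm, lying flat on the bench; leave alone. Origin: centre of underside.
- spool: Steel spool standing upright, 60 mm across, 50 mm high; leave alone. Origin: centre of underside.
- flux_bottle: White plastic bottle with black cap, 48 mm across, 110 mm high, standing; leave alone. Origin: centre of underside.
- multimeter: Dark hand multimeter lying on its back, 165 x 80 x 36 mm; leave alone. Origin: centre of underside.
- board_box: Open light-grey plastic box with a circuit board in it, 85 x 125 x 36 mm; leave alone. Origin: centre of underside.
- terminal_box: Clear plastic block with four white terminals, 75 x 95 x 42 mm; leave alone. Origin: centre of underside.

How it is judged (in metres and radians):
At the end, for the whole second after the job is handed in: The case lies at rest on its four feet on the board (within 3 degrees of flat), its rear panel within 4 mm of the stop bar's face and square to it within 0.04 rad, no more than 70 mm off the middle of the bar (angle between case's own x axis and vertical below 0.05 rad and x of case in the frame of stop_face above -0.004 m and angle between the z axis of case and the x axis of jig, either way round below 0.04 rad and y of case in the frame of stop_face between -0.07 and 0.07 m and z of case in the frame of stop_face below 0.04 m and linear speed of case below 0.01 m/s and angular speed of case below 0.05 rad/s); the robot touches nothing.
It fails at once if the case was dropped: it turned faster than 4 rad/s (about what a fall of its open end from 15 mm gives) (angular speed of case above 4 rad/s).
It fails at once if the case was lifted, or tipped the wrong way: its feet-side bottom edge rose more than 18 mm off the board (z of case_toe in the frame of stop_face above 0.018 m).
It fails at once if another thing on the bench was moved by more than 20 mm (distance of any of screw_tin, driver, front_panel, spool, flux_bottle, multimeter, board_box, terminal_box from where it was at the start of the episode above 0.02 m).
It also fails if it takes over 67 s, if anything falls off the work surface, if the arm or the gripper's body presses on something with over 40 N, if the wrist force passes 120 N, or if a joint passes its speed limit or range.

## Working session

There is one attempt and no reset: what is moved stays moved. The work goes in short steps, Python scripts to look and compute and a shell command to move; the robot and the scene stay as the last step left them, time stands still between calls to the robot, and variables do not carry over. Pictures are saved under pics/ and viewed, at most 10 in all, crops included, and the job is handed in when it is done.

```bash
mkdir -p pics; ls; cat > h.py <<'E'
import numpy as np, cv2
from station import arm
def cap(n,f=None):
    c=arm.capture(n)
    if f: cv2.imwrite('pics/'+f,c['image'][:,:,::-1])
    return c
def cloud(c):
    K=np.array(c['mtx'],float);D=np.array(c['D'],float);R=np.array(c['R']);t=np.array(c['t']).ravel()
    h,w=c['range_z'].shape
    uv=np.stack(np.meshgrid(np.arange(w),np.arange(h)),-1).reshape(-1,1,2).astype(float)
    n=cv2.undistortPoints(uv,K,D).reshape(-1,2)
    z=c['range_z'].reshape(-1,1).astype(float)
    P=np.hstack([n*z,z]); X=(P-t)@R   # R^T (P-t)
    X[z[:,0]<=0]=np.nan
    return X.reshape(h,w,3)
E
python3 - <<'E'
from h import *
a=cap('scene','s0.png');b=cap('side','d0.png')
np.savez('c0.npz',a=cloud(a),b=cloud(b))
for c in(a,b): print((-np.array(c['R']).T@np.array(c['t']).ravel()).round())
im=np.hstack([a['image'],b['image']])[:,:,::-1]
cv2.imwrite('pics/both.png',cv2.resize(im,(800,300),interpolation=cv2.INTER_AREA))
print(arm.get_state())
E
```

```text
pics
[1020. -707. 1069.]
[ 391.  828. 1187.]
{'time': 0.1, 'joint_positions': array([-6.89854436e+01,  1.36755523e+01, -8.12380353e-01,  7.55839854e+01,
        4.88792863e-04,  9.00008303e+01]), 'qvel': array([ 0.04013183, -0.04152894,  0.13689516,  0.00037071, -0.02989408,
        0.03367251]), 'joint_torque': array([-9.73059614e-04, -5.39720464e+01,  3.46998632e+01,  1.34597553e-02,
       -9.34388891e-05, -1.01059973e-05]), 'position': array([ 188.13553426, -489.73059741,  230.75810286]), 'eef_rot': array([-1.79928082e+02, -4.87750302e-04,  2.10137255e+01]), 'force': array([-0.5140812 ,  0.21737589, -0.48565814]), 'wrist_torque': array([ 0.02059137, -0.07688489,  0.0171511 ]), 'gripper_force': 0.0, 'finger_gap': 1.0014636699639285}
```

View pics/s0.png

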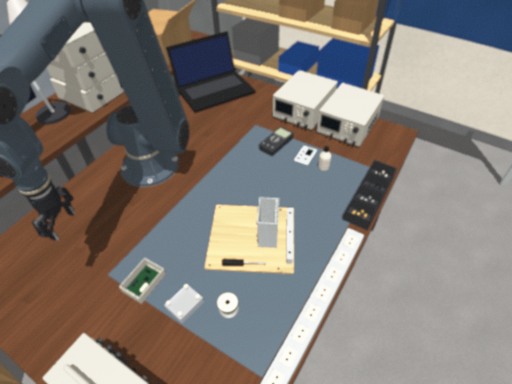

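View pics/d0.png

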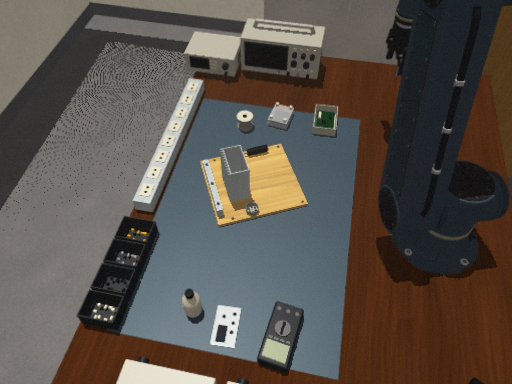

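The scene view shows the case at about (268,222), standing in front of the white stop bar at about (290,235). The driver is at (240,262). In the side view the case is at (236,175) and the tin at (252,210), just in front of it. Next I'll fit the geometry from the depth clouds.

```bash
python3 - <<'E'
from h import *
d=np.load('c0.npz')
A=d['a'][195:285,195:305].reshape(-1,3);B=d['b'][135:230,190:315].reshape(-1,3)
for n,P in(('scene',A),('side',B)):
    P=P[np.isfinite(P).all(1)]
    def info(s,lo,hi):
        Q=P[(P[:,2]>lo)&(P[:,2]<hi)]
        if len(Q)<5: print(n,s,len(Q));return
        r=cv2.minAreaRect(Q[:,:2].astype(np.float32))
        print(n,s,len(Q),'rect c',np.round(r[0],1),np.round(r[1],1),round(r[2],1),'z',np.median(Q[:,2]).round(1), cv2.boxPoints(r).round(0).tolist())
    info('board',8,16); info('bar',42,52); info('rim',145,160); info('case60+',60,140); info('mid tin/drv',20,40)
E
python3 - <<'E'
import cv2,numpy as np
a=cv2.imread('pics/s0.png')[185:285,195:310];b=cv2.imread('pics/d0.png')[130:230,190:315]
cv2.imwrite('pics/z0.png',np.hstack([cv2.resize(a,(390,340),interpolation=2),cv2.resize(b,(400,340),interpolation=2)]))
E
```

```text
scene board 3769 rect c [ 576.4 -101.1] [335.2 285. ] 28.0 z 11.8 [[362.0, -54.0], [495.0, -306.0], [791.0, -148.0], [658.0, 103.0]]
scene bar 358 rect c [668.7 -53.9] [117.  223.6] 28.1 z 46.8 [[564.0, 17.0], [670.0, -180.0], [773.0, -125.0], [668.0, 72.0]]
scene rim 167 rect c [640.2 -58.3] [ 67.9 112.3] 27.6 z 150.8 [[584.0, -24.0], [636.0, -124.0], [696.0, -92.0], [644.0, 7.0]]
scene case60+ 540 rect c [639.9 -59.5] [ 71.1 114.9] 26.6 z 102.8 [[582.0, -24.0], [634.0, -127.0], [697.0, -95.0], [646.0, 8.0]]
scene mid tin/drv 346 rect c [ 663.4 -108.8] [213.4 272.9] 4.3 z 31.5 [[547.0, 19.0], [567.0, -253.0], [780.0, -237.0], [760.0, 35.0]]
side board 3549 rect c [ 592.4 -109.6] [406.5 394.6] 13.0 z 12.3 [[350.0, 37.0], [439.0, -348.0], [835.0, -256.0], [746.0, 128.0]]
side bar 395 rect c [618.4 -71.8] [223.7 224.3] 26.9 z 47.3 [[468.0, -22.0], [569.0, -222.0], [769.0, -121.0], [667.0, 79.0]]
side rim 223 rect c [636.9 -55. ] [ 69.3 114.6] 28.1 z 150.8 [[579.0, -21.0], [633.0, -122.0], [694.0, -89.0], [640.0, 12.0]]
side case60+ 728 rect c [637.4 -54.4] [ 67.8 119. ] 28.0 z 103.1 [[580.0, -18.0], [635.0, -123.0], [695.0, -91.0], [639.0, 14.0]]
side mid tin/drv 388 rect c [598.4 -80.3] [293.2 253.6] 37.0 z 30.6 [[405.0, -67.0], [558.0, -270.0], [792.0, -93.0], [639.0, 109.0]]
```

View pics/z0.png

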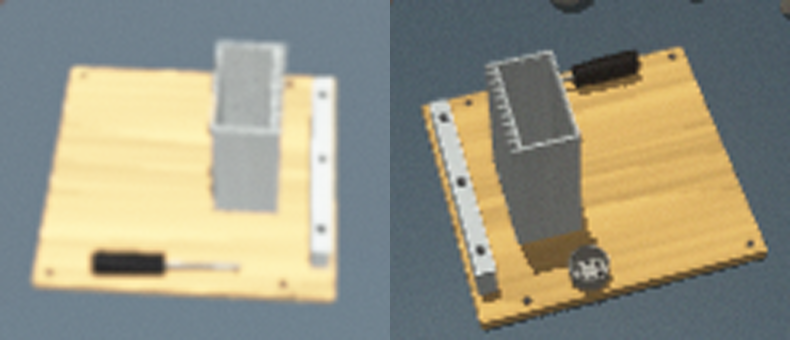

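The crops show an empty case roughly parallel to the bar. The tin is close to the case's +y side, and the driver is on the far side. My plan is to pinch a side wall at the rim, swing the case over the toe with the pads acting as a pivot, then drag it to the bar. I'll work out board-frame numbers and the clearances.

```bash
cat > geo.py <<'E'
from h import *
YAW=28.0
def basis(y=YAW):
    r=np.radians(y);return np.array([[np.cos(r),np.sin(r),0],[-np.sin(r),np.cos(r),0],[0,0,1]])
E
python3 - <<'E'
from geo import *
d=np.load('c0.npz')
for n,k,sl in(('scene','a',np.s_[195:285,195:305]),('side','b',np.s_[135:230,190:315])):
    P=d[k][sl].reshape(-1,3);P=P[np.isfinite(P).all(1)]
    Q=P@basis().T   # board-aligned coords
    q=lambda M:(np.percentile(M[:,:2],[2,50,98],axis=0).round(1).tolist(),len(M))
    bar=Q[(Q[:,2]>43)&(Q[:,2]<51)&(Q[:,0]>590)]; print(n,'bar',q(bar))
    print(' line yaw',[np.degrees(np.arctan2(*cv2.fitLine(bar[:,:2].astype(np.float32),2,0,.01,.01)[:2,0]))])
    rim=Q[Q[:,2]>146];print(' rim',q(rim),np.median(rim[:,2]))
    bd=Q[(Q[:,2]>9)&(Q[:,2]<15)];print(' board',q(bd))
    tin=Q[(Q[:,2]>19)&(Q[:,2]<38)&(Q[:,1]>-285)&(Q[:,0]<575)];print(' tin',q(tin))
    dr=Q[(Q[:,2]>18)&(Q[:,2]<45)&(Q[:,1]<-420)&(Q[:,0]<585)];print(' drv',q(dr))
    # case -x face and side faces: 
    for lo,hi in((60,100),(100,140)):
        c=Q[(Q[:,2]>lo)&(Q[:,2]<hi)];print(' case',lo,q(c))
s=arm.get_state();print(s['position'],s['eef_rot'])
E
```

```text
scene bar ([[605.1, -467.7], [616.0, -369.9], [623.6, -255.1]], 298)
 line yaw [np.float32(179.58073)]
 rim ([[504.2, -407.6], [553.6, -354.5], [571.1, -296.9]], 157) 151.04632675523308
 board ([[333.3, -498.2], [450.9, -390.9], [625.2, -227.7]], 3353)
 tin ([[492.0, -250.3], [492.5, -247.4], [492.6, -240.0]], 4)
 drv ([[387.4, -493.9], [434.5, -483.9], [527.7, -472.5]], 211)
 case 60 ([[504.2, -408.9], [534.2, -404.4], [570.7, -296.6]], 253)
 case 100 ([[504.5, -408.6], [534.2, -403.6], [570.1, -296.8]], 287)
side bar ([[603.0, -460.2], [612.7, -347.0], [622.6, -247.3]], 293)
 line yaw [np.float32(0.15296641)]
 rim ([[502.7, -403.3], [553.5, -345.1], [570.2, -291.7]], 208) 151.0667450910384
 board ([[333.0, -483.0], [441.9, -315.5], [624.1, -217.8]], 2999)
 tin ([[489.8, -269.0], [510.6, -244.5], [530.1, -220.4]], 72)
 drv ([[388.9, -485.1], [426.0, -470.7], [465.6, -462.5]], 154)
 case 60 ([[504.7, -404.5], [534.3, -300.7], [570.7, -291.6]], 330)
 case 100 ([[504.6, -403.3], [534.0, -327.6], [570.6, -291.7]], 398)
[ 188.13553426 -489.73059741  230.75810286] [-1.79928082e+02 -4.87750302e-04  2.10137255e+01]
```

```bash
python3 -m crank '{"offset":[[36,-12,0],[72,-24,0],[108,-36,0],[144,-48,0],[180,-60,0],[216,-72,0],[252,-84,0],[288,-96,0]],"angular":[[0,0,0],[0,0,0],[0,0,0],[0,0,0],[0,0,0],[0,0,0],[0,0,0],[0,0,0]],"gripper":[0,0,0,0,0,0,0,0]}'; python3 -m crank '{"offset":[[36,-12,0],[72,-24,0],[108,-35,0],[144,-47,0],[180,-59,0],[216,-70,0],[252,-82,0],[287,-93,0]],"angular":[[0,0,-1],[0,0,-2],[0,0,-3],[0,0,-4],[0,0,-5],[0,0,-6],[0,0,-7],[0,0,-7]],"gripper":[0,0,0,0,0,0,0,0]}'
```

```text
time: 0.77
position: [423.7, -295.6, 231.1]
eef_rot: [-180.0, 0.0, 21.0]
force: [1.2, -1.4, -0.0]
finger_gap: 0.498
gripper_force: 0.0
time: 1.43
position: [658.3, -105.7, 230.8]
eef_rot: [-180.0, 0.0, 28.1]
force: [0.8, -1.3, 0.1]
finger_gap: 0.503
gripper_force: 0.0
```

```bash
python3 - <<'E'
from geo import *
c=cap('wrist','w1.png')
s=arm.get_state();print(s['position'],s['eef_rot'],s['joint_positions'],s['finger_gap'],s['time'])
Q=cloud(c).reshape(-1,3);Q=Q[np.isfinite(Q).all(1)]@basis().T
print('tcp board',basis()@s['position'])
R=Q[(Q[:,2]>146)&(Q[:,2]<157)&(Q[:,1]<-280)];print(len(R),np.percentile(R,[1,50,99],axis=0).round(1),cv2.minAreaRect(R[:,:2].astype(np.float32)))
B=Q[(Q[:,2]>43)&(Q[:,2]<51)&(Q[:,0]>590)];print(len(B),np.percentile(B,[1,50,99],axis=0).round(1) if len(B) else '')
E
```

```text
[ 662.61606121 -101.62078406  229.35816518] [-1.79908645e+02 -9.72238619e-02  2.82298946e+01] [-8.77928780e+00  2.85828648e+01  2.16824639e+01  8.30769523e+01
  1.31473356e-01  1.42990766e+02] 0.4998595924240054 1.4833
tcp board [ 537.34718793 -400.80522445  229.35816518]
3405 [[ 503.4 -407.1  146.2]
 [ 552.3 -345.8  152.2]
 [ 571.4 -297.7  154.1]] ((537.1151123046875, -352.18927001953125), (110.59989929199219, 68.87776947021484), 89.40865325927734)
5685 [[ 604.2 -657.1   43.9]
 [ 616.7 -390.1   47.9]
 [ 692.7 -254.    50.9]]
```

View pics/w1.png

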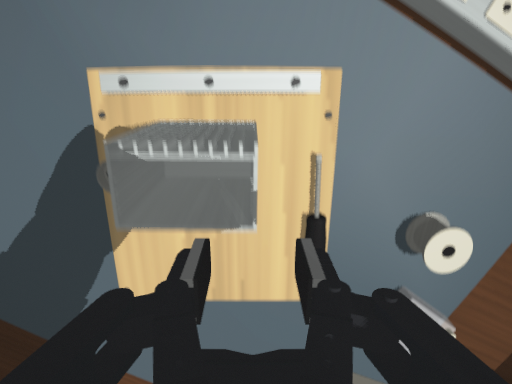

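The wrist view shows the case's open mouth at columns 107–257, with the -y wall at column ~257. The fingers straddle that wall line at columns ~197 and ~305. The bar is at row ~82 and parallel to the case.

```bash
python3 -m crank '{"offset":[[0,0,10],[0,0,20],[0,0,20],[0,0,20],[0,0,20],[0,0,20],[0,0,20],[0,0,20]],"angular":[[0,0,0],[0,0,0],[0,0,0],[0,0,0],[0,0,0],[0,0,0],[0,0,0],[0,0,0]],"gripper":[0,0,0,0,0,0,0,0]}'; python3 - <<'E'
from geo import *
c=cap('wrist')
s=arm.get_state();print(basis()@s['position'],s['eef_rot'])
Q=cloud(c).reshape(-1,3);Q=Q[np.isfinite(Q).all(1)]@basis().T
R=Q[(Q[:,2]>148)&(Q[:,2]<157)&(Q[:,1]<-280)];print(len(R),np.percentile(R,[1,50,99],axis=0).round(1),cv2.minAreaRect(R[:,:2].astype(np.float32)))
W=R[(R[:,0]<560)&(R[:,0]>508)&(R[:,1]<-390)];print('wall',np.percentile(W,[2,50,98],axis=0).round(1))
B=Q[(Q[:,2]>43)&(Q[:,2]<51)&(Q[:,0]>590)&(Q[:,0]<630)];print(len(B),np.percentile(B,[1,50,99],axis=0).round(1))
E
```

```text
time: 2.15
position: [657.2, -107.8, 211.9]
eef_rot: [180.0, -0.0, 28.0]
force: [-0.0, 0.3, 0.8]
finger_gap: 0.496
gripper_force: 0.0
[ 529.72409499 -403.66164384  211.83179004] [ 1.79977938e+02 -3.92628252e-02  2.79889486e+01]
3557 [[ 503.2 -407.3  148.2]
 [ 555.8 -344.3  152.4]
 [ 571.4 -297.4  154. ]] ((537.2256469726562, -351.9562683105469), (110.80656433105469, 69.00418090820312), 89.49636840820312)
wall [[ 509.5 -407.4  149.1]
 [ 534.9 -405.4  152.6]
 [ 559.1 -402.6  153.9]]
5077 [[ 603.7 -468.5   45.9]
 [ 613.6 -361.6   47.7]
 [ 623.1 -253.6   50.6]]
```

```bash
python3 -m crank '{"offset":[[0,2,12],[0,2,24],[0,2,36],[0,2,48],[0,2,60],[0,2,72],[0,2,84],[0,2,90]],"angular":[[0,0,0],[0,0,0],[0,0,0],[0,0,0],[0,0,0],[0,0,0],[0,0,0],[0,0,0]],"gripper":[0,0,0,0,0,0,0,0]}'
python3 -m crank '{"offset":[[0,0,0],[0,0,0],[0,0,0],[0,0,0],[0,0,0],[0,0,0],[0,0,0],[0,0,0]],"angular":[[0,0,0],[0,0,0],[0,0,0],[0,0,0],[0,0,0],[0,0,0],[0,0,0],[0,0,0]],"gripper":[-0.4,-0.6,-0.8,-1,-1,-1,-1,-1]}'
```

```text
time: 2.87
position: [657.6, -109.1, 119.9]
eef_rot: [-179.9, 0.1, 28.0]
force: [0.8, -0.0, -0.2]
finger_gap: 0.499
gripper_force: 0.0
time: 3.53
position: [658.7, -109.2, 122.3]
eef_rot: [180.0, -0.1, 28.0]
force: [-0.4, 0.9, 6.0]
finger_gap: 0.026
gripper_force: 60.1
```

```bash
cat > arc.py <<'E'
import numpy as np
def tcp(th,t,lift=0):
    th,t=np.radians([th,t]);gx,gz=27,129
    return np.array([gx*np.cos(th)-gz*np.sin(th)+19*np.sin(t), gx*np.sin(th)+gz*np.cos(th)-19*np.cos(t)+lift])
seq=[(0,0,0),(18,18,0),(36,36,0),(52,48,0),(67,48,0),(80,48,0),(85,48,1),(90,48,3)]
for a,b in zip(seq,seq[1:]):
    t0=np.radians(a[1]);x=np.array([np.cos(t0),np.sin(t0)]);z=np.array([np.sin(t0),-np.cos(t0)])
    print(a,b);o=[];g=[]
    for k in range(1,9):
        p=np.array(a)+(np.array(b)-a)*min(k,7)/7
        d=tcp(*p)-tcp(*a);o.append([round(float(d@x),1),0,round(float(d@z),1)]);g.append(round(float(p[1]-a[1]),1))
    print(o,g)
E
python3 arc.py
```

```text
(0, 0, 0) (18, 18, 0)
[[-5.0, 0, -1.1], [-10.0, 0, -2.0], [-15.0, 0, -2.6], [-20.1, 0, -3.1], [-25.2, 0, -3.3], [-30.2, 0, -3.2], [-35.3, 0, -3.0], [-35.3, 0, -3.0]] [2.6, 5.1, 7.7, 10.3, 12.9, 15.4, 18.0, 18.0]
(18, 18, 0) (36, 36, 0)
[[-5.0, 0, -1.1], [-10.0, 0, -2.0], [-15.0, 0, -2.6], [-20.1, 0, -3.1], [-25.2, 0, -3.3], [-30.2, 0, -3.2], [-35.3, 0, -3.0], [-35.3, 0, -3.0]] [2.6, 5.1, 7.7, 10.3, 12.9, 15.4, 18.0, 18.0]
(36, 36, 0) (52, 48, 0)
[[-4.6, 0, -1.0], [-9.2, 0, -1.8], [-13.9, 0, -2.4], [-18.6, 0, -2.8], [-23.3, 0, -3.0], [-28.0, 0, -3.0], [-32.7, 0, -2.9], [-32.7, 0, -2.9]] [1.7, 3.4, 5.1, 6.9, 8.6, 10.3, 12.0, 12.0]
(52, 48, 0) (67, 48, 0)
[[-4.9, 0, -0.6], [-9.8, 0, -1.0], [-14.7, 0, -1.2], [-19.7, 0, -1.2], [-24.6, 0, -1.1], [-29.5, 0, -0.7], [-34.4, 0, -0.2], [-34.4, 0, -0.2]] [0.0, 0.0, 0.0, 0.0, 0.0, 0.0, 0.0, 0.0]
(67, 48, 0) (80, 48, 0)
[[-4.2, 0, 0.6], [-8.4, 0, 1.3], [-12.6, 0, 2.2], [-16.8, 0, 3.2], [-20.9, 0, 4.4], [-25.0, 0, 5.6], [-29.0, 0, 7.1], [-29.0, 0, 7.1]] [0.0, 0.0, 0.0, 0.0, 0.0, 0.0, 0.0, 0.0]
(80, 48, 0) (85, 48, 1)
[[-1.4, 0, 0.5], [-2.9, 0, 1.0], [-4.3, 0, 1.5], [-5.7, 0, 2.0], [-7.1, 0, 2.6], [-8.5, 0, 3.2], [-9.9, 0, 3.8], [-9.9, 0, 3.8]] [0.0, 0.0, 0.0, 0.0, 0.0, 0.0, 0.0, 0.0]
(85, 48, 1) (90, 48, 3)
[[-1.3, 0, 0.5], [-2.5, 0, 1.1], [-3.8, 0, 1.6], [-5.0, 0, 2.2], [-6.3, 0, 2.8], [-7.5, 0, 3.4], [-8.7, 0, 4.0], [-8.7, 0, 4.0]] [0.0, 0.0, 0.0, 0.0, 0.0, 0.0, 0.0, 0.0]
```

```bash
python3 -m crank '{"offset":[[-5,0,-1],[-10,0,-2],[-15,0,-2.6],[-20,0,-3],[-25,0,-3.3],[-30,0,-3.2],[-35.3,0,-3],[-35.3,0,-3]],"angular":[[0,2.6,0],[0,5.1,0],[0,7.7,0],[0,10.3,0],[0,12.9,0],[0,15.4,0],[0,18,0],[0,18,0]],"gripper":[-1,-1,-1,-1,-1,-1,-1,-1]}'; python3 - <<'E'
from geo import *
s=arm.get_state();print(basis()@s['position'],s['joint_positions'].round(1),s['force'])
E
```

```text
time: 4.2
position: [626.2, -126.6, 125.2]
eef_rot: [180.0, -18.2, 27.9]
force: [1.3, 1.6, -0.2]
finger_gap: 0.027
gripper_force: 59.2
[ 493.51483897 -405.76887772  125.19675789] [-17.5  18.9 -12.5  45.6  12.8 136. ] [ 1.26866326  1.58685219 -0.17536516]
```

```bash
python3 -m crank '{"offset":[[-5,0,-1],[-10,0,-2],[-15,0,-2.6],[-20,0,-3],[-25,0,-3.3],[-30,0,-3.2],[-35.3,0,-3],[-35.3,0,-3]],"angular":[[0,2.6,0],[0,5.1,0],[0,7.7,0],[0,10.3,0],[0,12.9,0],[0,15.4,0],[0,18,0],[0,18,0]],"gripper":[-1,-1,-1,-1,-1,-1,-1,-1]}'; python3 - <<'E'
from geo import *
s=arm.get_state();print(basis()@s['position'],s['joint_positions'].round(1),s['force'])
cap('side','d1.png');im=cv2.imread('pics/d1.png')[100:260,160:330];cv2.imwrite('pics/d1z.png',cv2.resize(im,(680,600),interpolation=2))
E
```

```text
time: 4.87
position: [596.5, -143.3, 116.7]
eef_rot: [179.9, -36.1, 28.0]
force: [0.8, -0.3, 4.7]
finger_gap: 0.021
gripper_force: 59.8
[ 459.39906902 -406.57311782  116.72010836] [-27.5  13.9 -30.3  23.3  29.  130.4] [ 0.83365453 -0.26902699  4.65128421]
```

View pics/d1z.png

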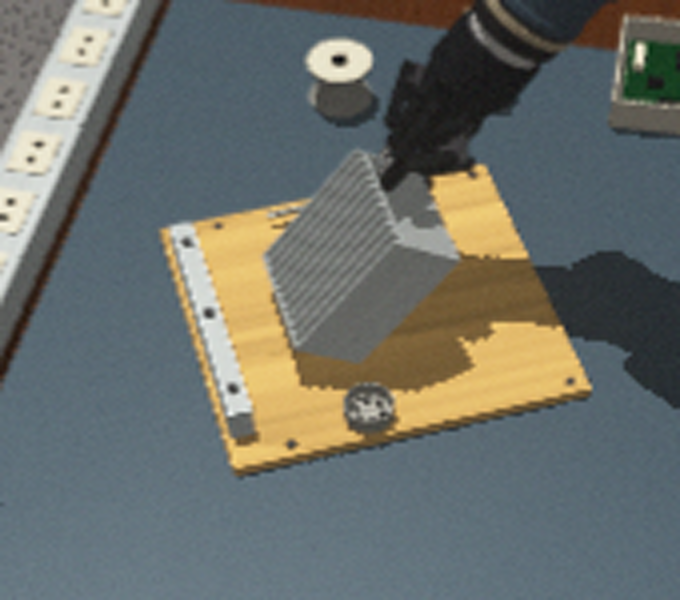

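The case is tipped about 36° with its toe still on the board (near crop pixel (350,360)), and the gripper holds its far side wall. I'll continue.

```bash
python3 -m crank '{"offset":[[-4.6,0,-1],[-9.2,0,-1.8],[-13.9,0,-2.4],[-18.6,0,-2.8],[-23.3,0,-3],[-28,0,-3],[-32.7,0,-2.9],[-32.7,0,-2.9]],"angular":[[0,1.7,0],[0,3.4,0],[0,5.1,0],[0,6.9,0],[0,8.6,0],[0,10.3,0],[0,12,0],[0,12,0]],"gripper":[-1,-1,-1,-1,-1,-1,-1,-1]}'; python3 - <<'E'
from geo import *
s=arm.get_state();print(basis()@s['position'],s['joint_positions'].round(1),s['force'])
E
```

```text
time: 5.58
position: [572.2, -156.3, 99.5]
eef_rot: [180.0, -48.1, 28.0]
force: [-0.9, -1.1, 6.3]
finger_gap: 0.02
gripper_force: 60.3
[ 431.84140068 -406.60083923   99.48736951] [-35.4  15.6 -41.1   6.6  41.7 126.9] [-0.91059782 -1.08643635  6.25253482]
```

```bash
python3 -m crank '{"offset":[[-4.9,0,-0.6],[-9.8,0,-1],[-14.7,0,-1.2],[-19.7,0,-1.2],[-24.6,0,-1.1],[-29.5,0,-0.7],[-34.4,0,-0.2],[-34.4,0,-0.2]],"angular":[[0,0,0],[0,0,0],[0,0,0],[0,0,0],[0,0,0],[0,0,0],[0,0,0],[0,0,0]],"gripper":[-1,-1,-1,-1,-1,-1,-1,-1]}'; python3 - <<'E'
from geo import *
s=arm.get_state();print(basis()@s['position'],s['joint_positions'].round(1),s['force'])
cap('side','d2.png');im=cv2.imread('pics/d2.png')[120:230,180:310];cv2.imwrite('pics/d2z.png',cv2.resize(im,(650,550),interpolation=2))
E
```

```text
time: 6.25
position: [550.8, -166.4, 73.1]
eef_rot: [-179.9, -48.0, 27.9]
force: [1.0, -3.4, 3.3]
finger_gap: 0.021
gripper_force: 61.6
[ 408.20792414 -405.56060022   73.11921058] [-38.   17.7 -43.5   4.5  42.7 123.6] [ 0.9842925  -3.41379599  3.31514083]
```

View pics/d2z.png

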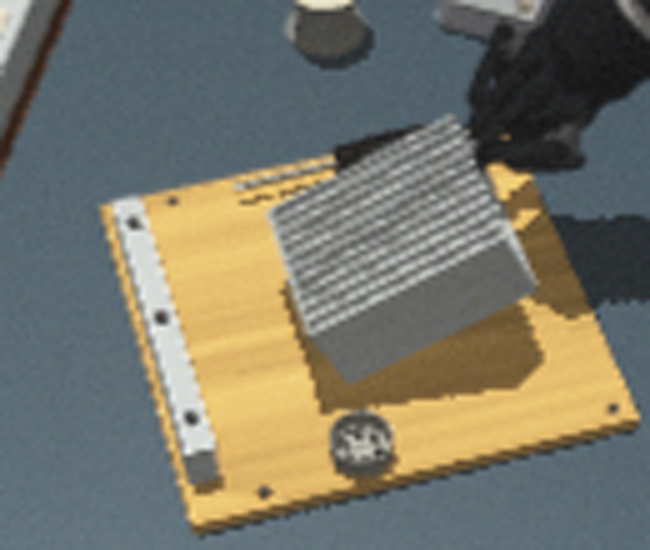

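The case is lower now and the toe looks near the board, but I want the actual tilt. I'll fit the fin plane from depth.

```bash
cat > tilt.py <<'E'
from geo import *
from scipy.spatial import cKDTree
def tilt():
    out=[]
    for cam in('side','scene'):
        X=cloud(cap(cam))
        Q=X.reshape(-1,3)@basis().T
        m=np.isfinite(Q).all(1)&(Q[:,0]>330)&(Q[:,0]<600)&(Q[:,1]>-404)&(Q[:,1]<-285)&(Q[:,2]>19)&(Q[:,2]<170)
        P=Q[m]
        # plane near the fin side: RANSAC
        rng=np.random.default_rng(0);best=None
        for _ in range(600):
            a=P[rng.choice(len(P),3,False)];n=np.cross(a[1]-a[0],a[2]-a[0]);l=np.linalg.norm(n)
            if l<1:continue
            n/=l
            if abs(n[1])>.3:continue
            if n[2]<0:n=-n
            k=np.abs((P-a[0])@n)<2.5
            if best is None or k.sum()>best[0]:best=(k.sum(),k)
        I=P[best[1]];n=np.linalg.svd(I-I.mean(0))[2][2];n*=np.sign(n[2])
        print(cam,len(P),best[0],'n',n.round(3),'tilt',np.degrees(np.arctan2(n[2],n[0])).round(1),'roll',np.degrees(n[1]).round(1),'c',I.mean(0).round(0),'ends',np.percentile(I,[1,99],axis=0).round(0).tolist())
if __name__=='__main__':tilt()
E
python3 tilt.py
```

```text
side 2015 557 n [ 0.368 -0.006  0.93 ] tilt 68.4 roll -0.3 c [ 454. -349.  103.] ends [[336.0, -403.0, 73.0], [529.0, -293.0, 150.0]]
scene 1279 472 n [ 0.374 -0.014  0.927] tilt 68.0 roll -0.8 c [ 454. -351.  103.] ends [[335.0, -401.0, 72.0], [529.0, -297.0, 152.0]]
```

```bash
python3 -m crank '{"offset":[[-4.2,0,0.6],[-8.4,0,1.3],[-12.6,0,2.2],[-16.8,0,3.2],[-20.9,0,4.4],[-25,0,5.6],[-29,0,7.1],[-29,0,7.1]],"angular":[[0,0,0],[0,0,0],[0,0,0],[0,0,0],[0,0,0],[0,0,0],[0,0,0],[0,0,0]],"gripper":[-1,-1,-1,-1,-1,-1,-1,-1]}'; python3 -m crank '{"offset":[[-1.4,0,0.5],[-2.9,0,1],[-4.3,0,1.5],[-5.7,0,2],[-7.1,0,2.6],[-8.5,0,3.2],[-9.9,0,3.8],[-9.9,0,3.8]],"angular":[[0,0,0],[0,0,0],[0,0,0],[0,0,0],[0,0,0],[0,0,0],[0,0,0],[0,0,0]],"gripper":[-1,-1,-1,-1,-1,-1,-1,-1]}'; python3 tilt.py
```

```text
time: 7.07
position: [538.1, -172.8, 46.6]
eef_rot: [-179.9, -48.0, 27.9]
force: [0.1, -3.1, 2.3]
finger_gap: 0.023
gripper_force: 64.2
time: 7.73
position: [535.2, -174.5, 37.3]
eef_rot: [-180.0, -48.0, 28.0]
force: [-1.0, -2.4, 3.0]
finger_gap: 0.024
gripper_force: 65.4
side 1826 522 n [ 0.104 -0.013  0.995] tilt 84.0 roll -0.7 c [ 435. -347.   86.] ends [[335.0, -403.0, 78.0], [509.0, -293.0, 97.0]]
scene 1144 464 n [ 0.091 -0.007  0.996] tilt 84.8 roll -0.4 c [ 437. -350.   87.] ends [[340.0, -402.0, 79.0], [510.0, -297.0, 97.0]]
```

```bash
python3 -m crank '{"offset":[[-1.3,0,0.5],[-2.5,0,1.1],[-3.8,0,1.6],[-5,0,2.2],[-6.3,0,2.8],[-7.5,0,3.4],[-8.7,0,4],[-8.7,0,4]],"angular":[[0,0,0],[0,0,0],[0,0,0],[0,0,0],[0,0,0],[0,0,0],[0,0,0],[0,0,0]],"gripper":[-1,-1,-1,-1,-1,-1,-1,-1]}';  python3 tilt.py; python3 -c "
from geo import *
s=arm.get_state();print(basis()@s['position'],s['force'],s['joint_positions'])"
```

```text
time: 8.5
position: [532.9, -175.8, 28.4]
eef_rot: [-180.0, -48.0, 28.0]
force: [-1.6, -2.4, 4.9]
finger_gap: 0.029
gripper_force: 66.4
side 1804 520 n [-0.003 -0.002  1.   ] tilt 90.2 roll -0.1 c [ 434. -348.   81.] ends [[342.0, -403.0, 78.0], [504.0, -293.0, 83.0]]
scene 1131 451 n [ 0.03  -0.011  0.999] tilt 88.3 roll -0.6 c [ 432. -351.   83.] ends [[338.0, -401.0, 79.0], [505.0, -298.0, 88.0]]
[ 387.99251501 -405.36583018   28.51349102] [-0.01558351 -2.17224381  3.55496678] [-40.467186    22.53286605 -46.65255419  -1.33511345  43.74335471
 120.50455653]
```

```bash
python3 -m crank '{"offset":[[-0.7,0,0.7],[3,0,4.7],[8,0,10],[13,0,15.6],[18,0,21.2],[23,0,26.7],[28,0,32.3],[29.5,0,34]],"angular":[[0,0,0],[0,0,0],[0,0,0],[0,0,0],[0,0,0],[0,0,0],[0,0,0],[0,0,0]],"gripper":[-1,-1,-1,-1,-1,-1,-1,-1]}'; python3 -m crank '{"offset":[[4,0,4.4],[8,0,8.9],[12,0,13.3],[16,0,17.8],[20,0,22.2],[24,0,26.7],[28,0,31.1],[28,0,31.1]],"angular":[[0,0,0],[0,0,0],[0,0,0],[0,0,0],[0,0,0],[0,0,0],[0,0,0],[0,0,0]],"gripper":[-1,-1,-1,-1,-1,-1,-1,-1]}'; python3 tilt.py; python3 -c "
from geo import *
s=arm.get_state();print(basis()@s['position'],s['force'])"
```

```text
time: 9.27
position: [573.5, -153.8, 27.6]
eef_rot: [-180.0, -48.0, 28.1]
force: [-2.2, -1.5, 1.0]
finger_gap: 0.024
gripper_force: 66.4
time: 9.93
position: [610.5, -134.4, 27.8]
eef_rot: [180.0, -48.0, 28.1]
force: [0.7, 1.8, -0.9]
finger_gap: 0.026
gripper_force: 65.6
side 2331 517 n [ 0.036 -0.022  0.999] tilt 87.9 roll -1.3 c [ 518. -348.   80.] ends [[410.0, -403.0, 75.0], [591.0, -293.0, 85.0]]
scene 1246 477 n [ 0.018 -0.014  1.   ] tilt 89.0 roll -0.8 c [ 519. -350.   82.] ends [[422.0, -402.0, 79.0], [591.0, -297.0, 86.0]]
[ 475.32610551 -405.17585586   27.77563596] [1.7493238  0.84153804 0.29450063]
```

```bash
python3 -m crank '{"offset":[[1.3,0,1.5],[2.7,0,3],[4,0,4.5],[5.4,0,6],[6.7,0,7.4],[7.4,0,8.2],[8,0,8.9],[8,0,8.9]],"angular":[[0,0,0],[0,0,0],[0,0,0],[0,0,0],[0,0,0],[0,0,0],[0,0,0],[0,0,0]],"gripper":[-1,-1,-1,-1,-1,-1,-1,-1]}'; python3 -c "
from geo import *
s=arm.get_state();print(basis()@s['position'],basis()@s['force'])"
```

```text
time: 10.7
position: [620.3, -129.3, 27.8]
eef_rot: [-180.0, -48.0, 28.0]
force: [-0.9, -0.4, 1.0]
finger_gap: 0.022
gripper_force: 66.0
[ 486.99222222 -405.35181907   27.78243323] [-0.92821501  0.06769086  0.98010282]
```

```bash
python3 -m crank '{"offset":[[0.3,0,0.4],[0.7,0,0.7],[1,0,1.1],[1.3,0,1.5],[1.7,0,1.8],[2,0,2.2],[2,0,2.2],[2,0,2.2]],"angular":[[0,0,0],[0,0,0],[0,0,0],[0,0,0],[0,0,0],[0,0,0],[0,0,0],[0,0,0]],"gripper":[-1,-1,-1,-1,-1,-1,-1,-1]}'; python3 -c "
from geo import *
s=arm.get_state();print(basis()@s['position'],basis()@s['force'],s['wrist_torque'])"; python3 tilt.py
```

```text
time: 11.37
position: [620.9, -128.8, 26.6]
eef_rot: [-179.9, -47.8, 27.7]
force: [-16.1, -8.6, 4.4]
finger_gap: 0.025
gripper_force: 68.9
[ 487.77825049 -405.19817164   26.61932004] [-18.30994287  -0.0528834    4.38738888] [-0.88547666  1.52887978 -0.00691199]
side 2286 521 n [ 0.026 -0.018  1.   ] tilt 88.5 roll -1.0 c [ 526. -349.   82.] ends [[421.0, -404.0, 78.0], [598.0, -293.0, 86.0]]
scene 1215 453 n [ 0.036 -0.025  0.999] tilt 87.9 roll -1.4 c [ 526. -350.   80.] ends [[437.0, -399.0, 76.0], [597.0, -297.0, 85.0]]
```

```bash
python3 -m crank '{"offset":[[-0.7,0,-0.7],[-0.7,0,-0.7],[-0.7,0,-0.7],[-0.7,0,-0.7],[-0.7,0,-0.7],[-0.7,0,-0.7],[-0.7,0,-0.7],[-0.7,0,-0.7]],"angular":[[0,0,0],[0,0,0],[0,0,0],[0,0,0],[0,0,0],[0,0,0],[0,0,0],[0,0,0]],"gripper":[-1,-1,-0.9,-0.8,-0.7,-0.6,-0.5,-0.4]}'
python3 -m crank '{"offset":[[0,0,-8],[0,0,-16],[0,0,-26],[0,0,-36],[0,0,-46],[0,0,-56],[0,0,-66],[0,0,-76]],"angular":[[0,0,0],[0,0,0],[0,0,0],[0,0,0],[0,0,0],[0,0,0],[0,0,0],[0,0,0]],"gripper":[-0.4,-0.4,-0.4,-0.4,-0.4,-0.4,-0.4,-0.4]}'
python3 tilt.py; python3 - <<'E'
from geo import *
from tilt import *
s=arm.get_state();print(basis()@s['position'],s['eef_rot'])
for n in('side','scene'):
    c=cap(n,n+'3.png');Q=cloud(c).reshape(-1,3);Q=Q[np.isfinite(Q).all(1)]@basis().T
    T=Q[(Q[:,2]>70)&(Q[:,2]<95)&(Q[:,0]>440)&(Q[:,0]<620)&(Q[:,1]>-420)&(Q[:,1]<-280)]
    r=cv2.minAreaRect(T[:,:2].astype(np.float32));print(n,r, 'y',np.percentile(T[:,1],[1,99]))
a=cv2.imread('pics/side3.png')[130:230,180:310];b=cv2.imread('pics/scene3.png')[190:290,190:310]
cv2.imwrite('pics/z3.png',np.hstack([cv2.resize(a,(400,308),interpolation=2),cv2.resize(b,(370,308),interpolation=2)]))
E
```

```text
time: 12.13
position: [622.0, -128.4, 27.8]
eef_rot: [180.0, -48.0, 28.0]
force: [0.3, -0.0, 0.2]
finger_gap: 0.302
gripper_force: 0.0
time: 12.8
position: [571.2, -155.4, 79.6]
eef_rot: [180.0, -48.0, 28.0]
force: [0.4, 0.1, 0.2]
finger_gap: 0.304
gripper_force: 0.0
side 2033 509 n [ 0.004 -0.009  1.   ] tilt 89.8 roll -0.5 c [ 531. -346.   79.] ends [[463.0, -403.0, 77.0], [597.0, -292.0, 82.0]]
scene 1289 401 n [0.027 0.01  1.   ] tilt 88.5 roll 0.6 c [ 527. -349.   80.] ends [[424.0, -398.0, 76.0], [597.0, -297.0, 84.0]]
[ 431.45940166 -406.02659132   80.11732516] [179.87246892 -48.05184665  28.03883251]
side ((532.1873779296875, -348.4455261230469), (140.85670471191406, 117.8028564453125), 0.6886370778083801) y [-404.18811011 -292.13734813]
scene ((532.7802124023438, -351.884521484375), (114.02021026611328, 138.85476684570312), 89.56936645507812) y [-407.84313164 -296.82668465]
```

View pics/z3.png

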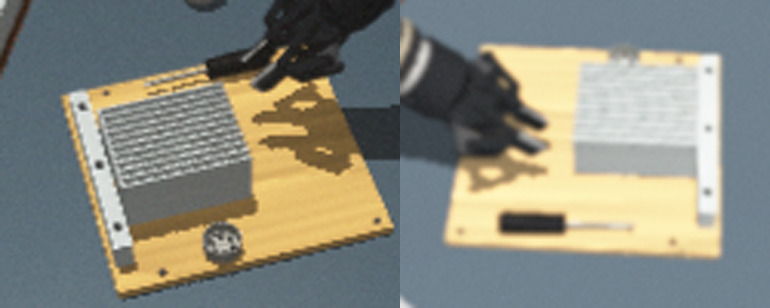

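The side and scene crops show the case flat on its feet, against the bar and clear of the tin and driver. I'll make one last squaring push with wide-open fingers on both side-wall rims.

```bash
python3 -m crank '{"offset":[[0,-9,0],[0,-18,0],[0,-28,0],[0,-38,0],[0,-48,0],[-10,-56,9],[-22,-56,20],[-32,-56,29]],"angular":[[0,0,0],[0,0,0],[0,0,0],[0,0,0],[0,0,0],[0,0,0],[0,0,0],[0,0,0]],"gripper":[0,0.5,1,1,1,1,1,1]}'
python3 -m crank '{"offset":[[-7,0,7],[-4,0,11],[0,0,15],[4,0,19],[8,0,24],[10,0,26],[10,0,26],[10,0,26]],"angular":[[0,0,0],[0,0,0],[0,0,0],[0,0,0],[0,0,0],[0,0,0],[0,0,0],[0,0,0]],"gripper":[1,1,1,1,1,1,1,1]}'; python3 -c "
from geo import *
s=arm.get_state();print(basis()@s['position'],basis()@s['force'])
cap('wrist','w4.png')"
```

```text
time: 13.67
position: [545.1, -104.0, 35.1]
eef_rot: [180.0, -48.0, 28.1]
force: [-0.5, -0.1, -0.1]
finger_gap: 1.0
gripper_force: 0.0
time: 14.33
position: [569.0, -93.0, 25.8]
eef_rot: [180.0, -48.0, 28.1]
force: [0.0, -0.4, -1.0]
finger_gap: 1.0
gripper_force: 0.0
[ 458.77992476 -349.25973001   25.8048008 ] [-0.15856394 -0.34487953 -0.97762811]
```

View pics/w4.png

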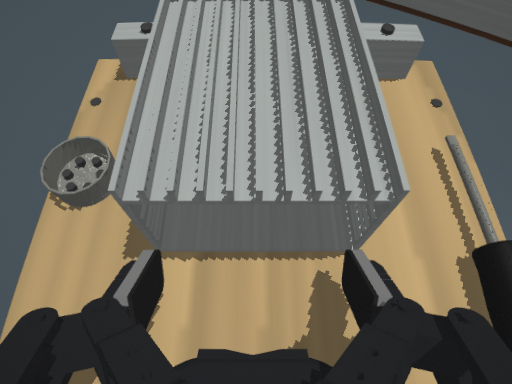

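The wrist view shows the case square to the bar. The finger tips at about (150,255) and (355,255) line up with the lower corners of both side walls. Now I'll push forward softly.

```bash
python3 -m crank '{"offset":[[0.7,0,0.7],[1.3,0,1.5],[2,0,2.2],[2.7,0,3],[3.3,0,3.7],[3.3,0,3.7],[3.3,0,3.7],[3.3,0,3.7]],"angular":[[0,0,0],[0,0,0],[0,0,0],[0,0,0],[0,0,0],[0,0,0],[0,0,0],[0,0,0]],"gripper":[1,1,1,1,1,1,1,1]}'; python3 -c "
from geo import *
s=arm.get_state();print(basis()@s['position'],basis()@s['force'])"; python3 -m crank '{"offset":[[0.3,0,0.3],[0.7,0,0.7],[1,0,1.1],[1.3,0,1.5],[1.3,0,1.5],[1.3,0,1.5],[1.3,0,1.5],[1.3,0,1.5]],"angular":[[0,0,0],[0,0,0],[0,0,0],[0,0,0],[0,0,0],[0,0,0],[0,0,0],[0,0,0]],"gripper":[1,1,1,1,1,1,1,1]}'; python3 -c "
from geo import *
s=arm.get_state();print(basis()@s['position'],basis()@s['force'])"
```

```text
time: 15.05
position: [573.1, -90.9, 25.4]
eef_rot: [-180.0, -48.0, 28.0]
force: [-0.5, -0.5, -0.1]
finger_gap: 1.001
gripper_force: 0.0
[ 463.36860382 -349.33562949   25.35463367] [-0.67675554 -0.15016736 -0.08623925]
time: 15.72
position: [574.9, -90.0, 25.3]
eef_rot: [-180.0, -48.0, 28.0]
force: [-0.5, 0.1, -0.2]
finger_gap: 0.999
gripper_force: 0.0
[ 465.35838651 -349.34190719   25.34594989] [-0.38595099  0.34919624 -0.2292888 ]
```

```bash
python3 -m crank '{"offset":[[0.3,0,0.4],[0.7,0,0.7],[1,0,1.1],[1.3,0,1.5],[1.3,0,1.5],[1.3,0,1.5],[1.3,0,1.5],[1.3,0,1.5]],"angular":[[0,0,0],[0,0,0],[0,0,0],[0,0,0],[0,0,0],[0,0,0],[0,0,0],[0,0,0]],"gripper":[1,1,1,1,1,1,1,1]}'; python3 -c "
from geo import *
s=arm.get_state();print(basis()@s['position'],basis()@s['force'])";
```

```text
time: 16.38
position: [576.7, -89.1, 25.3]
eef_rot: [-180.0, -48.0, 28.0]
force: [-0.1, -0.2, 0.4]
finger_gap: 0.999
gripper_force: 0.0
[ 467.36144923 -349.3692169    25.31822363] [-0.20156287 -0.16868495  0.35689496]
```

```bash
python3 -m crank '{"offset":[[0.3,0,0.4],[0.7,0,0.7],[1,0,1.1],[1.3,0,1.5],[1.3,0,1.5],[1.3,0,1.5],[1.3,0,1.5],[1.3,0,1.5]],"angular":[[0,0,0],[0,0,0],[0,0,0],[0,0,0],[0,0,0],[0,0,0],[0,0,0],[0,0,0]],"gripper":[1,1,1,1,1,1,1,1]}'; python3 -c "
from geo import *
s=arm.get_state();print(basis()@s['position'],basis()@s['force'])";
```

```text
time: 17.05
position: [578.4, -88.1, 25.3]
eef_rot: [-180.0, -48.0, 28.0]
force: [-0.1, 0.7, 0.3]
finger_gap: 1.002
gripper_force: 0.0
[ 469.36662338 -349.36812163   25.29031797] [0.2184141  0.68343018 0.33822811]
```

```bash
python3 -c "
from geo import *
c=cap('wrist');im=c['image'][190:330,90:420,::-1];cv2.imwrite('pics/w5.png',cv2.resize(im,None,fx=2.2,fy=2.2,interpolation=2))"
```

```text
(no output)
```

View pics/w5.png

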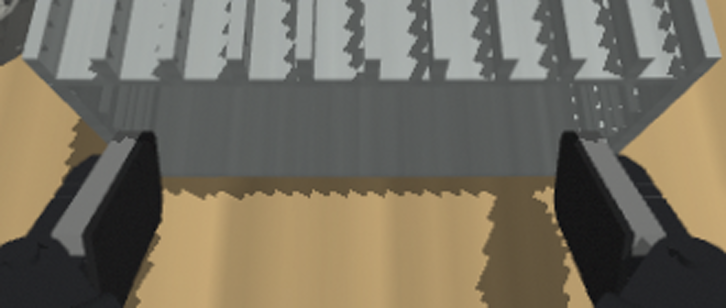

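The tips fit just inside the side walls, so this push isn't touching anything and the force reads about 0. The earlier drag already pressed the rear panel on the bar with 18 N. I'll back out and check flushness and squareness by depth.

```bash
python3 -m crank '{"offset":[[-3,0,-3.3],[-7,0,-7.8],[-12,0,-14],[-12,0,-30],[-12,0,-50],[-12,0,-70],[-12,0,-90],[-12,0,-110]],"angular":[[0,0,0],[0,0,0],[0,0,0],[0,0,0],[0,0,0],[0,0,0],[0,0,0],[0,0,0]],"gripper":[1,1,1,1,1,1,1,1]}'
python3 -m crank '{"offset":[[0,0,0],[0,0,0],[0,0,0],[0,0,0],[0,0,0],[0,0,0],[0,0,0],[0,0,0]],"angular":[[0,0,0],[0,0,0],[0,0,0],[0,0,0],[0,0,0],[0,0,0],[0,0,0],[0,0,0]],"gripper":[1,1,1,1,1,1,1,1]}'
python3 tilt.py; python3 - <<'E'
from geo import *
for n in('side','scene','wrist'):
    c=cap(n);Q=cloud(c).reshape(-1,3);Q=Q[np.isfinite(Q).all(1)]@basis().T
    T=Q[(Q[:,2]>72)&(Q[:,2]<92)&(Q[:,0]>455)&(Q[:,0]<620)&(Q[:,1]>-415)&(Q[:,1]<-285)]
    r=cv2.minAreaRect(T[:,:2].astype(np.float32))
    def edge(M,hi):  # front/rear edge line x(y) by bins
        y=np.linspace(-398,-302,13);e=[]
        for a,b in zip(y,y[1:]):
            m=M[(M[:,1]>a)&(M[:,1]<b),0]
            if len(m)>2:e.append(((a+b)/2,m.max() if hi else m.min()))
        e=np.array(e);p=np.polyfit(e[:,0]+350,e[:,1],1);return p.round(4)
    B=Q[(Q[:,2]>42)&(Q[:,2]<52)&(Q[:,0]>595)&(Q[:,0]<635)]
    print(n,len(T),r,'front',edge(T,0),'rear',edge(T,1),'bar x',np.percentile(B[:,0],[1,99]),'bar out',edge(B,1))
E
```

```text
time: 17.77
position: [497.7, -130.5, 90.5]
eef_rot: [-180.0, -48.0, 28.0]
force: [-0.2, 0.6, -0.1]
finger_gap: 0.996
gripper_force: 0.0
time: 18.43
position: [499.2, -130.0, 89.6]
eef_rot: [-179.9, -48.0, 28.0]
force: [-0.6, -0.1, 0.2]
finger_gap: 1.0
gripper_force: 0.0
side 1837 504 n [-0.003 -0.021  1.   ] tilt 90.2 roll -1.2 c [ 529. -346.   80.] ends [[463.0, -404.0, 76.0], [598.0, -293.0, 83.0]]
scene 1186 441 n [ 0.014 -0.046  0.999] tilt 89.2 roll -2.6 c [ 529. -348.   79.] ends [[465.0, -399.0, 74.0], [597.0, -296.0, 83.0]]
side 1219 ((531.8507080078125, -348.4765319824219), (117.96508026123047, 141.59054565429688), 89.97930145263672) front [1.450000e-02 4.633673e+02] rear [9.800000e-03 6.012484e+02] bar x [595.76254487 634.18927792] bar out [7.500000e-03 6.216821e+02]
scene 1082 ((532.668701171875, -351.70062255859375), (115.31846618652344, 138.2872772216797), 89.991455078125) front [7.300000e-03 4.648691e+02] rear [-1.170000e-02  6.007634e+02] bar x [595.39056958 633.0055238 ] bar out [-1.00000e-03  6.23433e+02]Traceback (most recent call last):
  File "<stdin>", line 13, in <module>
  File "<stdin>", line 11, in edge
IndexError: too many indices for array: array is 1-dimensional, but 2 were indexed
```

```bash
python3 -c "
from station import arm
print(arm.job_done())"
```

```text
the job is handed in; nothing more can be done
None
```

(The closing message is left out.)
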